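# Fold down the lids of a reagent block with a fingertip sweep

## Task

Run the fingertips lightly along the row of five open lids on the longer metal block so that they fold flat shut one after the other, starting at the end that the lids lean away from, so that each is pushed over the way it leans. Do not shift or lift the block, leave the three lids of the shorter block open, and leave the things around undisturbed.

Things in the scene. Friction and masses are not known exactly. Their poses are not given: they have to be found in the camera images.
- long_block: metal block 184 long (its y) x 44 wide (x) x 36 high (z) mm, loose on the bench, 1.6 to 2.4 kg. Origin: centre of its underside. Along the middle of its top, a row of 5 white lids, each 26 long (y), 28 wide, 3 thick, hinged at its +y edge: hinges at x 0, y = 77, 45, 13, -19, -51 mm. Open lids slant up from the hinge towards -y, up to 64 mm above the bench
- short_block: metal block 120 long (its y) x 44 wide (x) x 36 high (z) mm, loose on the bench, about 1.2 kg. Origin: centre of its underside. Along the middle of its top, a row of 3 white lids, each 26 long (y), 28 wide, 3 thick, hinged at its +y edge: hinges at x 0, y = 45, 13, -19 mm. Open lids slant up from the hinge towards -y, up to 64 mm above the bench
- lid_1 (a joint): hinge of lid 1 of the longer block, lid 1 at its +y end. 0 rad = closed flat on the top, reaching 26 mm from the hinge towards -y, its upper face 39 mm above the block's underside; grows as it opens (starts at 1.0 to 1.45, stop at 1.55). Friction of 0.006 N m holds it where it is left; no latch, no spring
- lid_2 (a joint): hinge of lid 2 of the longer block, lid 1 at its +y end. 0 rad = closed flat on the top, reaching 26 mm from the hinge towards -y, its upper face 39 mm above the block's underside; grows as it opens (starts at 1.0 to 1.45, stop at 1.55). Friction of 0.006 N m holds it where it is left; no latch, no spring
- lid_3 (a joint): hinge of lid 3 of the longer block, lid 1 at its +y end. 0 rad = closed flat on the top, reaching 26 mm from the hinge towards -y, its upper face 39 mm above the block's underside; grows as it opens (starts at 1.0 to 1.45, stop at 1.55). Friction of 0.006 N m holds it where it is left; no latch, no spring
- lid_4 (a joint): hinge of lid 4 of the longer block, lid 1 at its +y end. 0 rad = closed flat on the top, reaching 26 mm from the hinge towards -y, its upper face 39 mm above the block's underside; grows as it opens (starts at 1.0 to 1.45, stop at 1.55). Friction of 0.006 N m holds it where it is left; no latch, no spring
- lid_5 (a joint): hinge of lid 5 of the longer block, lid 1 at its +y end. 0 rad = closed flat on the top, reaching 26 mm from the hinge towards -y, its upper face 39 mm above the block's underside; grows as it opens (starts at 1.0 to 1.45, stop at 1.55). Friction of 0.006 N m holds it where it is left; no latch, no spring
- flap_1 (a joint): hinge of lid 1 of the shorter block, lid 1 at its +y end; same values as on the longer block
- flap_2 (a joint): hinge of lid 2 of the shorter block, lid 1 at its +y end; same values as on the longer block
- flap_3 (a joint): hinge of lid 3 of the shorter block, lid 1 at its +y end; same values as on the longer block
- vial_a: small vial, 22 mm across, 51 high, loose, stands beside the longer block on its -x side; origin: centre of its underside
- vial_b: small vial, 22 mm across, 51 high, loose, stands beside the longer block on its +x side; origin: centre of its underside
- tape_roll: roll of label tape, 68 mm across, 19 high, lying loose on the +x side of the shorter block; origin: centre of its underside
- marker: marker pen, 140 mm long (along its y), 13 thick, lying loose on the -x side of the shorter block; origin: centre of its underside
- beaker: clear 50 ml beaker, 55 mm across, 67 high, loose on the bench to the right; origin: centre of its underside
Things that resemble listed ones, but are neither listed nor needed, are in the scene too. What is shaped like the short_block but turquoise is not meant.

How it is judged:
On the way, in this order (a step that is already met when the one before it is completed fails the run):
1. lid 1 of the longer block is folded shut, with the next still open (value of joint lid_1 below 0.3 rad), for 0.05 s.
2. lid 2 of the longer block is folded shut, with the next still open (value of joint lid_2 below 0.3 rad), for 0.05 s.
3. lid 3 of the longer block is folded shut, with the next still open (value of joint lid_3 below 0.3 rad), for 0.05 s.
4. lid 4 of the longer block is folded shut, with the next still open (value of joint lid_4 below 0.3 rad), for 0.05 s.
5. lid 5 of the longer block is folded shut (value of joint lid_5 below 0.3 rad), for 0.05 s.
At the end, for the whole second after the job is handed in: all five lids of the longer block lie shut (each within 0.22 rad, about 12 degrees, of flat), the three lids of the shorter block still stand open (over 0.8 rad), and both blocks are within 15 mm of where they stood, upright and at rest (value of joint each of lid_1, lid_2, lid_3, lid_4, lid_5 below 0.22 rad and value of joint each of flap_1, flap_2, flap_3 above 0.8 rad and distance of each of long_block, short_block from where it was at the start of the episode below 0.015 m and angle between long_block's own z axis and vertical below 0.05 rad and linear speed of long_block below 0.01 m/s); the robot touches nothing.
It fails at once if a block is shifted more than 15 mm or lifted (distance of any of long_block, short_block from where it was at the start of the episode above 0.015 m or height (world z) of any of long_block, short_block above 0.008 m).
It fails at once if a lid of the shorter block is pushed down (value of joint any of flap_1, flap_2, flap_3 below 0.8 rad).
It fails at once if the fingers press on the longer block or its lids with more than 30 N (contact force between the fingers and long_block above 30 N).
It fails at once if a vial, the tape roll, the marker or the beaker is disturbed (moved more than 20 mm) (distance of any of vial_a, vial_b, tape_roll, marker, beaker from where it was at the start of the episode above 0.02 m).
It also fails if it takes over 40 s, if anything falls off the work surface, if the arm or the gripper's body presses on something with over 40 N, if the wrist force passes 120 N, or if a joint passes its speed limit or range.

## Robot

A 6-joint arm with a two-finger parallel gripper is mounted at the origin on a cart in front of the work surface, level with it; the furniture and walls round the work are solid. World frame = base frame: x ahead of the robot, y to its left, z up, the work surface at z = 0. Lengths are in m, angles in rad, forces in N, time in s.
With the tool pointing down it reaches from about 0.35 to 0.925 m from the base axis. Payload 6.4 kg.
Tool frame: the origin (TCP) lies at the very end of the fingers, on their centre line; the grasp point (between the pads) lies 19 mm behind it; z points along the fingers, y is the line along which they close (so a half turn about z gives the same grasp; the last joint's range is limited). The gripper opens to 94 mm and grips with 3 to 60 N. Pads are 16 mm wide; open, the fingers measure 119 mm over their backs; the gripper's body (75 mm by 177 mm) begins 78 mm behind the grasp point.
Start: joints at [-1.495, 0.245, 1.558, -0, 1.339, -0.174], TCP at [0.161, -0.63, 0.205] pointing down, gripper open.
Joint ranges: [-3.13, 3.13], [-1.02, 2.26], [0.13, 2.54], [-0.95, 4.09], [0.21, 2.88], [-2.74, 2.74]. Speed limits (rad/s): [2.57, 2.57, 3.14, 3.14, 3.14, 3.14].

## Interface

Orientations are given as [roll, pitch, yaw] about the fixed x, y, z axes, in that order (R = Rz(yaw) Ry(pitch) Rx(roll)).
In Python, from station import arm gives the robot as it stands.
- The arm moves only by the shell command python3 -m inch 'ROWS' [FORCE]. ROWS is JSON, a list of rows, each an object of numbers: "fingers": the opening, from 0 (shut) to 1 (fully open); "dx", "dy", "dz": the shift along the tool's x, y, z in cm; "yaw": the turn about the tool's z in rad. A call has 1 to 20 rows; each row is the pose to reach, as a shift and turn from the pose commanded when the call began, along the tool's axes at that moment; what a row does not reach only later rows make up. A row lasts 1/10 s, in which the tool goes at most 50 mm and 8.59 degrees, less where a joint would pass 70% of its speed; a pose out of reach is approached as far as the arm can. A call with a gripper value outside its range is refused whole. The fingers move at their own pace and stop on an object; FORCE is the grip in N (left out, the last holds). Time passes only in rows, so rows that repeat a pose let the fingers close. It gives the time, the measured TCP pose, the force, the opening and the grip force at its end, in the units of the state.
- arm.get_obs(): the state, without advancing time (a new reading comes with each control period).
- arm.snapshot(name): name is "scene" or "top" or "wrist"; returns (picture, depth): 384x512x3 uint8, blue, green, red; 384x512 float32, m along the optical axis (not along the pixel's ray), 0 where there is no reading.
- arm.camera_info(name): a dict with "intrinsics" (3x3 intrinsics, pixels), "position" and "attitude" of the camera in the world. Camera axes: x right, y up, looking along -z (the intrinsics and any distortion apply to the point x, -y, -z); pixel columns grow to the right and rows downward; lengths in m; the calibration is good to about 2 mm. A picture is of the moment at which its call begins: read the wrist's pose just before it. camera_info takes no time and is no camera call; for the wrist camera it gives the pose at the moment of the call.
- arm.hand_in(): hands the job in; it is judged then, once.
The state is a dict: "time_s": time; "q": joint angles; "joint_vel": joint speeds; "joint_efforts": joint torques, N m; "tool_pos": TCP position; "eef_rot": TCP orientation; "contact_force": force on the tool from outside, world axes, zero at the start; "ft_torque": the same for the moment, N m; "opening": finger opening in m; "finger_force": force on a finger pad.
Only numpy, scipy, OpenCV 4.12 (cv2) and the standard library are available. Lean on these libraries where they do the work, as an engineer would, in place of code of your own. Each camera call takes 0.05 s, during which the arm holds its last target. There are 200 camera calls.

## Working session

There is one attempt and no reset: what is moved stays moved. The work goes in short steps, Python scripts to look and compute and a shell command to move; the robot and the scene stay as the last step left them, time stands still between calls to the robot, and variables do not carry over. Pictures are saved under pics/ and viewed, at most 10 in all, crops included, and the job is handed in when it is done.

```bash
mkdir -p pics
cat > h.py <<'E'
from station import arm
import numpy as np, cv2
from scipy.spatial.transform import Rotation as R
def cam(n):
    i=arm.camera_info(n); a=np.array(i["attitude"],float)
    r=a if a.shape==(3,3) else (R.from_euler('xyz',a).as_matrix() if a.size==3 else R.from_quat(a).as_matrix())
    return np.array(i["intrinsics"]),np.array(i["position"]),r
def cloud(d,c):
    K,p,r=c; v,u=np.mgrid[:d.shape[0],:d.shape[1]]
    P=np.stack([(u-K[0,2])/K[0,0]*d,-(v-K[1,2])/K[1,1]*d,-d],-1)
    return P@r.T+p
E
python3 - <<'E'
from h import *
for n in("top","scene"):
    print(arm.camera_info(n)); c=cam(n); im,d=arm.snapshot(n); np.savez(n,im=im,d=d,P=cloud(d,c))
    cv2.imwrite(f"pics/{n}.png",cv2.resize(im,(800,600)))
print(arm.get_obs())
E
```

```text
{'intrinsics': array([[407.72984612,   0.        , 259.59339359],
       [  0.        , 407.72984612, 190.4725612 ],
       [  0.        ,   0.        ,   1.        ]]), 'position': array([0.34410044, 0.03652945, 0.92741606]), 'attitude': array([ 0.22678706, -0.00443994, -1.6646945 ])}
{'intrinsics': array([[499.37207192,   0.        , 260.22573085],
       [  0.        , 499.37207192, 192.99556932],
       [  0.        ,   0.        ,   1.        ]]), 'position': array([ 0.64677911, -0.9980304 ,  0.76254937]), 'attitude': array([0.99027321, 0.01010194, 0.12263089])}
{'time_s': 0.1, 'q': array([-1.49506783e+00,  2.45727935e-01,  1.55886953e+00, -4.46047692e-06,
        1.33870424e+00, -1.74079985e-01]), 'joint_vel': array([-0.00039247, -0.00308309, -0.00274493,  0.00073271,  0.00087582,
        0.00079276]), 'joint_efforts': array([ 1.06631096e-04, -4.16914380e+01, -3.15526485e+01,  6.86335168e-02,
        3.09724978e-02, -5.20685865e-05]), 'tool_pos': array([ 0.16066805, -0.62927852,  0.20447812]), 'eef_rot': array([-3.13990869e+00, -2.91736459e-04,  2.49809267e-01]), 'contact_force': array([-0.8250244 , -0.52530587,  0.10808207]), 'ft_torque': array([-0.00317051,  0.00028942,  0.00398246]), 'finger_force': 0.0, 'opening': 0.09382961517657938}
```

View pics/top.png

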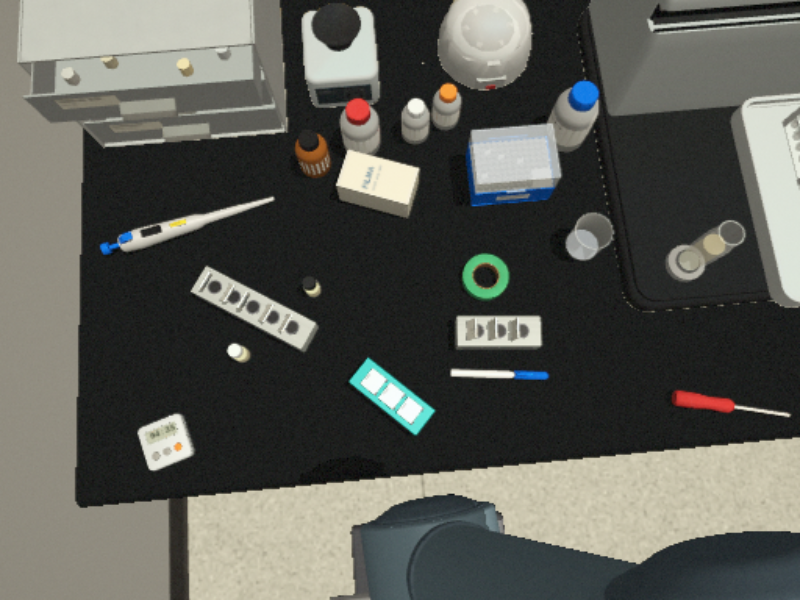

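View pics/scene.png

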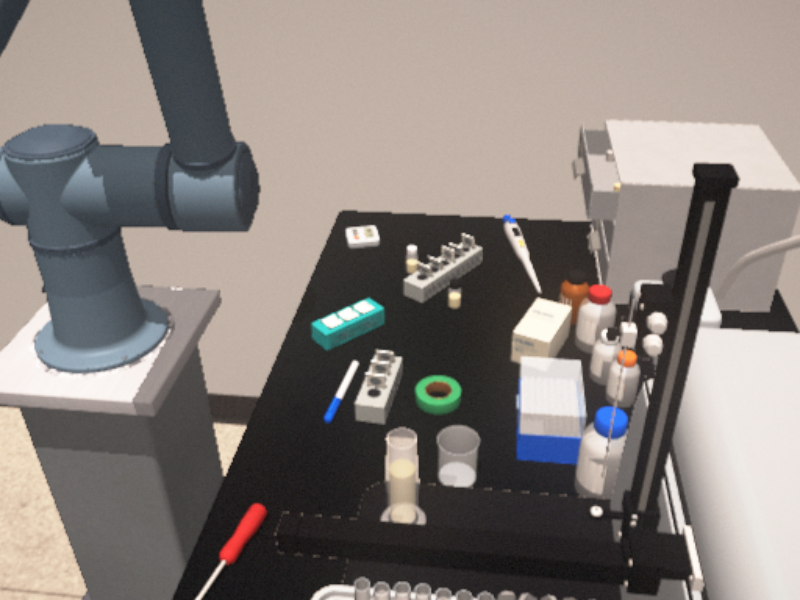

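The top view shows the long block (enlarged corners at about (207,265), (191,293), (303,350), (318,322)), with vials at (312,287) and (238,352). I'll crop it and fit its pose from the depth.

Run:
```python
from h import *
t=np.load("top.npz"); P=t["P"]; im=t["im"]
cr=im[160:232,115:211]; cv2.imwrite("pics/crop.png",cv2.resize(cr,(800,600),interpolation=cv2.INTER_CUBIC))
s=np.load("scene.npz");cr=s["im"][145:196,250:318]; cv2.imwrite("pics/crop2.png",cv2.resize(cr,(800,600),interpolation=cv2.INTER_CUBIC))
m=np.zeros(im.shape[:2],np.uint8); q=np.array([[207,260],[186,293],[303,355],[323,322]])*.64
cv2.fillPoly(m,[q.astype(np.int32)],1)
Q=P[(m>0)&(P[...,2]>.028)&(P[...,2]<.046)]
print(len(Q),np.median(Q[:,2])); (c,wh,a)=cv2.minAreaRect(Q[:,:2].astype(np.float32)); print(c,wh,a, cv2.boxPoints((c,wh,a)))
Z=P[(m>0)&(P[...,2]>.05)]; print(len(Z),Z[:,2].max())
for n,(x,y) in dict(v1=(312,287),v2=(238,352),bench=(330,250)).items(): print(n,P[int(y*.64),int(x*.64)])
```

```text
1405 0.03548068678327854
(0.5564323663711548, 0.2333560585975647) (0.18493671715259552, 0.0442911833524704) 57.20012664794922 [[0.48772678 0.16762653]
 [0.5249566  0.14363372]
 [0.6251379  0.2990856 ]
 [0.58790815 0.3230784 ]]
171 0.9274160579790413
v1 [0.57470383 0.14580056 0.04995723]
v2 [0.4904255  0.25242967 0.05088934]
bench [6.41237734e-01 1.20224702e-01 4.97191843e-04]
```

View pics/crop.png

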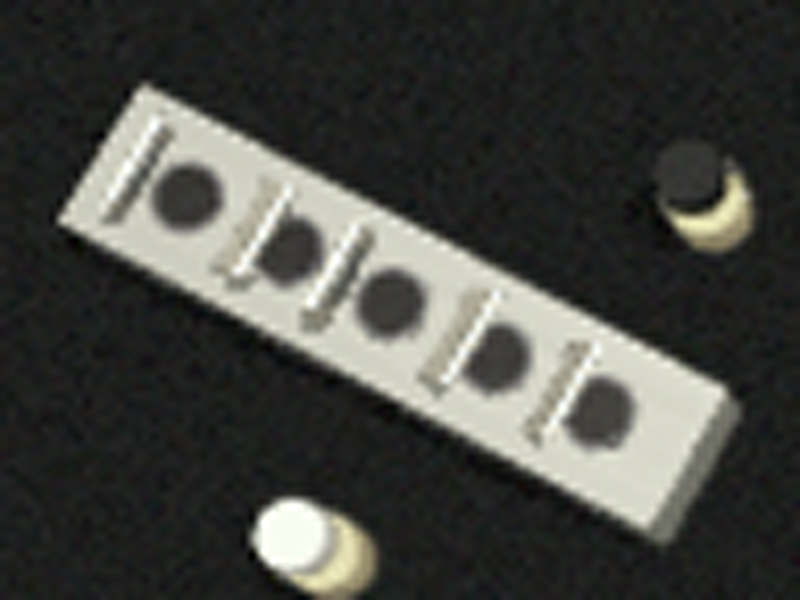

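View pics/crop2.png

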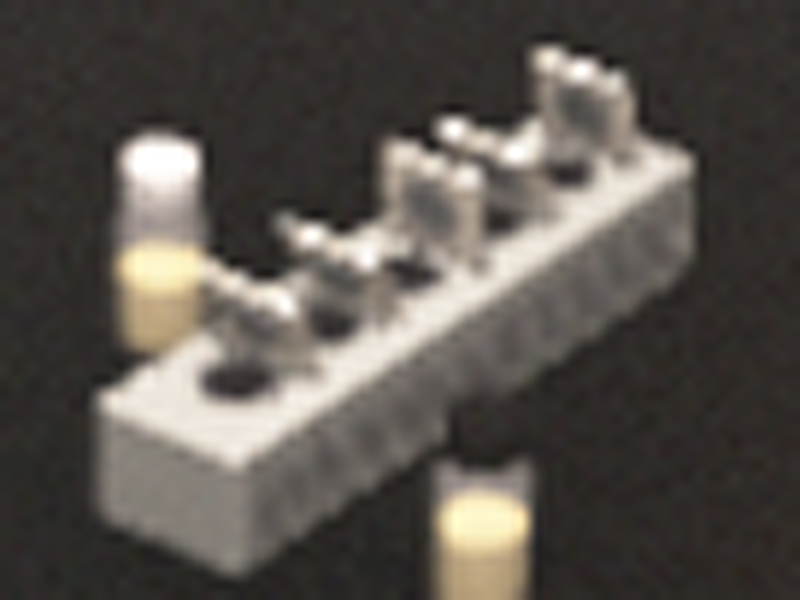

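The crops show lid 1 at the left, far end (hinge side near (110,215) in the crop). The lids lean towards the right end, and the holes lie on that side. So block +y points to world (0.606,0.311), and I sweep from there towards (0.506,0.156). Next I'll check the transit corridor and work out the moves.

Run:
```python
from h import *
o=arm.get_obs(); p=o["tool_pos"]; r=R.from_euler('xyz',o["eef_rot"])
C=np.array([.5564,.2334,0]); by=np.array([.5417,.8405,0]); 
T=C+.104*by+[0,0,.12]; print("target",T,"tool cm",r.inv().apply(T-p)*100)
A=np.array([.161,-.63]);B=T[:2];L=np.linalg.norm(B-A);u=(B-A)/L
for n in("top","scene"):
    z=np.load(n+".npz");Q=z["P"][(z["d"]>0)]; Q=Q[(Q[:,2]>.05)&(Q[:,2]<.6)]
    w=Q[:,:2]-A; s=w@u; e=w@np.array([u[1],-u[0]])
    for k in np.arange(-.1,1.25,.1):
        m=(s>k)&(s<k+.1)&(abs(e)<.16)
        if m.sum(): print(n,round(k,2),m.sum(),"zmax",Q[m,2].max().round(3),"e",e[m].min().round(3),e[m].max().round(3))
```

```text
target [0.6127368 0.320812  0.12     ] tool cm [ 67.28922537 -80.86955377   8.60363693]
top 0.5 1726 zmax 0.6 e -0.16 0.095
top 0.6 345 zmax 0.332 e -0.16 0.085
top 0.8 63 zmax 0.066 e -0.035 0.054
top 0.9 127 zmax 0.063 e -0.089 0.004
top 1.0 35 zmax 0.191 e -0.018 0.16
top 1.1 743 zmax 0.23 e 0.131 0.16
top 1.2 1095 zmax 0.237 e 0.107 0.16
scene 0.2 69 zmax 0.597 e -0.123 -0.109
scene 0.3 256 zmax 0.6 e -0.158 -0.113
scene 0.5 2106 zmax 0.563 e -0.16 0.095
scene 0.6 419 zmax 0.331 e -0.16 0.084
scene 0.8 50 zmax 0.065 e -0.036 0.055
scene 0.9 110 zmax 0.068 e -0.091 0.037
scene 1.0 36 zmax 0.066 e -0.018 0.007
scene 1.1 96 zmax 0.234 e 0.132 0.16
scene 1.2 1261 zmax 0.42 e -0.16 0.16
```

Run:
```python
from h import *
A=np.array([.161,-.63]);B=np.array([.6127,.3208]);u=(B-A)/np.linalg.norm(B-A)
for n in("top","scene"):
    z=np.load(n+".npz");P=z["P"];w=P[...,:2]-A; s=w@u; e=w@np.array([u[1],-u[0]])
    m=(z["d"]>0)&(P[...,2]>.05)&(P[...,2]<.6)&(s>.5)&(s<.7)&(abs(e)<.16)
    k,l,st,ce=cv2.connectedComponentsWithStats(m.astype(np.uint8))
    for i in range(1,k):
        if st[i,4]>8: Q=P[l==i]; print(n,st[i],Q.min(0).round(2),Q.max(0).round(2), np.median(Q,0).round(2))
```

```text
top [301 203   5  14  44] [ 0.48 -0.08  0.05] [ 0.51 -0.07  0.06] [ 0.49 -0.08  0.06]
top [315 203   3  14  39] [ 0.48 -0.11  0.05] [ 0.5  -0.1   0.06] [ 0.49 -0.1   0.06]
top [329 203   4  14  37] [ 0.47 -0.14  0.05] [ 0.5  -0.13  0.06] [ 0.49 -0.13  0.06]
top [275 316  44  21 463] [ 0.26 -0.05  0.25] [0.29 0.02 0.33] [ 0.28 -0.02  0.3 ]
top [ 310  339   98   43 1490] [ 0.27 -0.08  0.4 ] [ 0.28 -0.02  0.6 ] [ 0.27 -0.04  0.56]
scene [  97    0   46   76 1639] [ 0.24 -0.1   0.4 ] [ 0.28 -0.02  0.56] [ 0.26 -0.06  0.5 ]
scene [142 102  23  46 703] [ 0.26 -0.05  0.22] [0.29 0.02 0.33] [ 0.28 -0.03  0.28]
scene [241 223  12   6  44] [ 0.48 -0.08  0.05] [ 0.51 -0.07  0.07] [ 0.49 -0.07  0.06]
scene [238 230  12   6  56] [ 0.48 -0.11  0.05] [ 0.5  -0.1   0.07] [ 0.49 -0.1   0.06]
scene [234 238  13   7  67] [ 0.47 -0.14  0.05] [ 0.5  -0.13  0.07] [ 0.49 -0.13  0.06]
```

The flagged points are only the robot's own elbow and the 6 cm flaps, so the corridor is clear at z = 0.2.

```bash
python3 -m inch '[{"fingers":0,"dx":11.2,"dy":-13.5,"yaw":-0.15},{"fingers":0,"dx":22.4,"dy":-27,"yaw":-0.3},{"fingers":0,"dx":33.6,"dy":-40.5,"yaw":-0.45},{"fingers":0,"dx":44.8,"dy":-54,"yaw":-0.6},{"fingers":0,"dx":56,"dy":-67.4,"yaw":-0.7},{"fingers":0,"dx":67.3,"dy":-80.9,"yaw":-0.748},{"fingers":0,"dx":67.3,"dy":-80.9,"yaw":-0.748},{"fingers":0,"dx":67.3,"dy":-80.9,"yaw":-0.748},{"fingers":0,"dx":67.3,"dy":-80.9,"yaw":-0.748},{"fingers":0,"dx":67.3,"dy":-80.9,"yaw":-0.748},{"fingers":0,"dx":67.3,"dy":-80.9,"yaw":-0.748},{"fingers":0,"dx":67.3,"dy":-80.9,"yaw":-0.748},{"fingers":0,"dx":67.3,"dy":-80.9,"yaw":-0.748},{"fingers":0,"dx":67.3,"dy":-80.9,"yaw":-0.748},{"fingers":0,"dx":67.3,"dy":-80.9,"yaw":-0.748},{"fingers":0,"dx":67.3,"dy":-80.9,"yaw":-0.748},{"fingers":0,"dx":67.3,"dy":-80.9,"yaw":-0.748},{"fingers":0,"dx":67.3,"dy":-80.9,"yaw":-0.748},{"fingers":0,"dx":67.3,"dy":-80.9,"yaw":-0.748},{"fingers":0,"dx":67.3,"dy":-80.9,"yaw":-0.748}]' 5
python3 -m inch '[{"fingers":0,"dx":0,"dy":0}]'
cat > pose.py <<'E'
from h import *
def rep():
    o=arm.get_obs(); p=o["tool_pos"]; r=R.from_euler('xyz',o["eef_rot"])
    C=np.array([.5564,.2334,0]); by=np.array([.5417,.8405,0]); bx=np.array([.8405,-.5417,0])
    w=p-C; print("t",o["time_s"],"block xyz mm",(np.array([w@bx,w@by,p[2]])*1e3).round(1),"rot",o["eef_rot"].round(4),"F",o["contact_force"].round(2),"open",round(o["opening"],4))
    T=C+.104*by+[0,0,.12]; print("tool cm to start+12cm",(r.inv().apply(T-p)*100).round(2))
E
python3 -c "from pose import *; rep()"
```

```text
t 0.1 block xyz mm [ 134.7 -939.4  204.5] rot [-3.1399e+00 -3.0000e-04  2.4980e-01] F [-0.83 -0.53  0.11] open 0.0938
tool cm to start+12cm [ 67.29 -80.87   8.6 ]schema error: expected keys fingers, dx, dy, dz, yaw
schema error: expected keys fingers, dx, dy, dz, yaw
```

All five keys are required in every row.

```bash
python3 -m inch '[{"fingers":0,"dx":3.2,"dy":-3.8,"dz":0,"yaw":-0.05},{"fingers":0,"dx":6.4,"dy":-7.7,"dz":0,"yaw":-0.1},{"fingers":0,"dx":9.6,"dy":-11.5,"dz":0,"yaw":-0.15},{"fingers":0,"dx":12.8,"dy":-15.4,"dz":0,"yaw":-0.2},{"fingers":0,"dx":16,"dy":-19.2,"dz":0,"yaw":-0.25},{"fingers":0,"dx":19.2,"dy":-23.1,"dz":0,"yaw":-0.3},{"fingers":0,"dx":22.4,"dy":-26.9,"dz":0,"yaw":-0.35},{"fingers":0,"dx":25.6,"dy":-30.8,"dz":0,"yaw":-0.4},{"fingers":0,"dx":28.8,"dy":-34.6,"dz":0,"yaw":-0.45},{"fingers":0,"dx":32,"dy":-38.5,"dz":0,"yaw":-0.5},{"fingers":0,"dx":35.2,"dy":-42.3,"dz":0,"yaw":-0.55},{"fingers":0,"dx":38.4,"dy":-46.1,"dz":0,"yaw":-0.6},{"fingers":0,"dx":41.6,"dy":-50,"dz":0,"yaw":-0.65},{"fingers":0,"dx":44.8,"dy":-53.8,"dz":0,"yaw":-0.7},{"fingers":0,"dx":48,"dy":-57.7,"dz":0,"yaw":-0.748},{"fingers":0,"dx":51.2,"dy":-61.5,"dz":0,"yaw":-0.748},{"fingers":0,"dx":54.4,"dy":-65.4,"dz":0,"yaw":-0.748},{"fingers":0,"dx":57.6,"dy":-69.2,"dz":0,"yaw":-0.748},{"fingers":0,"dx":60.8,"dy":-73.1,"dz":0,"yaw":-0.748},{"fingers":0,"dx":64,"dy":-76.9,"dz":0,"yaw":-0.748}]' 5
python3 -c "from pose import *; rep()"
```

```text
time_s: 2.1
tool_pos: [0.5906, 0.2749, 0.2048]
eef_rot: [-3.141, 0.001, 0.998]
contact_force: [1.3, 0.0, 0.6]
opening: 0.0002
finger_force: 0.0
t 2.1 block xyz mm [  6.3  53.4 204.8] rot [-3.1411e+00  7.0000e-04  9.9820e-01] F [1.31 0.04 0.61] open 0.0002
tool cm to start+12cm [ 5.07 -0.62  8.48]
```

```bash
python3 -m inch '[{"fingers":0,"dx":2.5,"dy":-0.3,"dz":3,"yaw":0},{"fingers":0,"dx":4.8,"dy":-0.6,"dz":7,"yaw":0},{"fingers":0,"dx":4.8,"dy":-0.6,"dz":8,"yaw":0},{"fingers":0,"dx":4.8,"dy":-0.6,"dz":8,"yaw":0},{"fingers":0,"dx":4.8,"dy":-0.6,"dz":8,"yaw":0}]'
python3 - <<'E'
from pose import *
rep()
for n in("wrist","top"):
    c=cam(n); im,d=arm.snapshot(n); np.savez(n+"2",im=im,d=d,P=cloud(d,c))
    if n=="wrist": cv2.imwrite("pics/wrist.png",cv2.resize(im,(800,600)))
E
```

```text
time_s: 2.6
tool_pos: [0.6119, 0.3157, 0.127]
eef_rot: [3.14, -0.001, 0.997]
contact_force: [0.9, 0.1, 0.4]
opening: 0.0007
finger_force: 0.0
t 2.6 block xyz mm [  2.   99.2 127. ] rot [ 3.1405e+00 -1.1000e-03  9.9710e-01] F [0.88 0.08 0.41] open 0.0007
tool cm to start+12cm [ 0.48 -0.2   0.7 ]
```

View pics/wrist.png

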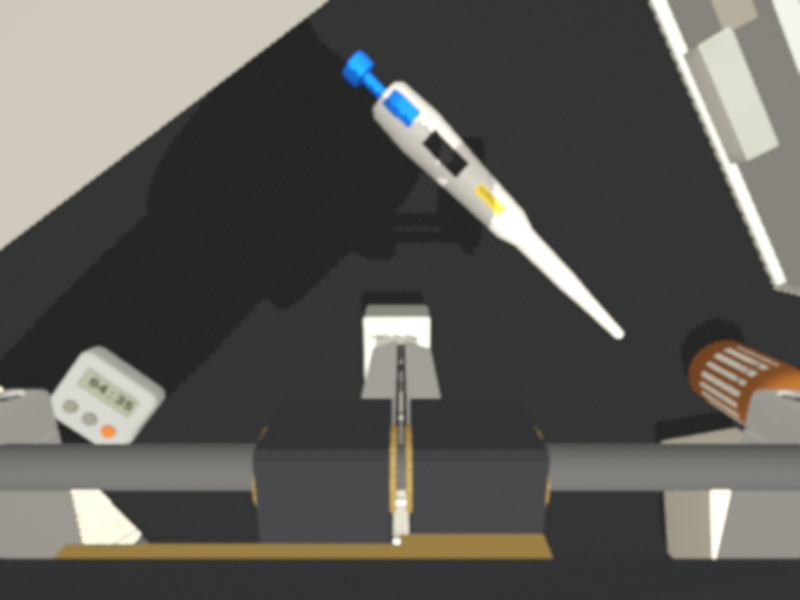

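The wrist view shows the closed fingertips at (400,345), centred on the block's near end (columns 362 to 431, row 310). I'll lower them just beyond the block's end.

```bash
python3 -m inch '[{"fingers":0,"dx":0.5,"dy":-0.2,"dz":1.5,"yaw":0},{"fingers":0,"dx":0.5,"dy":-0.2,"dz":4,"yaw":0},{"fingers":0,"dx":0.5,"dy":-0.2,"dz":6.5,"yaw":0},{"fingers":0,"dx":0.5,"dy":-0.2,"dz":7.8,"yaw":0},{"fingers":0,"dx":0.5,"dy":-0.2,"dz":7.8,"yaw":0},{"fingers":0,"dx":0.5,"dy":-0.2,"dz":7.8,"yaw":0}]'
python3 -c "from pose import *; rep()"
```

```text
time_s: 3.3
tool_pos: [0.613, 0.3218, 0.0483]
eef_rot: [3.141, -0.001, 0.998]
contact_force: [0.7, 0.5, 0.1]
opening: 0.0002
finger_force: 0.0
t 3.3 block xyz mm [ -0.3 104.9  48.3] rot [ 3.1409e+00 -9.0000e-04  9.9760e-01] F [0.66 0.54 0.09] open 0.0002
tool cm to start+12cm [-0.09  0.04 -7.17]
```

```bash
python3 -m inch '[{"fingers":0,"dx":-0.5,"dy":0,"dz":0,"yaw":0},{"fingers":0,"dx":-1.0,"dy":0,"dz":0,"yaw":0},{"fingers":0,"dx":-1.5,"dy":0,"dz":0,"yaw":0},{"fingers":0,"dx":-2.0,"dy":0,"dz":0,"yaw":0},{"fingers":0,"dx":-2.4,"dy":0,"dz":0,"yaw":0},{"fingers":0,"dx":-2.8,"dy":0,"dz":0,"yaw":0},{"fingers":0,"dx":-3.2,"dy":0,"dz":0.1,"yaw":0},{"fingers":0,"dx":-3.6,"dy":0,"dz":0.3,"yaw":0},{"fingers":0,"dx":-4.0,"dy":0,"dz":0.5,"yaw":0},{"fingers":0,"dx":-4.3,"dy":0,"dz":0.6,"yaw":0},{"fingers":0,"dx":-4.3,"dy":0,"dz":0.65,"yaw":0},{"fingers":0,"dx":-4.3,"dy":0,"dz":0.65,"yaw":0}]'
python3 - <<'E'
from pose import *
rep()
im,d=arm.snapshot("scene"); cv2.imwrite("pics/s3.png",cv2.resize(im[100:220,230:390],(800,600),interpolation=cv2.INTER_CUBIC))
E
```

```text
time_s: 4.5
tool_pos: [0.5889, 0.2854, 0.0408]
eef_rot: [-3.141, 0.0, 0.998]
contact_force: [-0.0, 0.4, -0.4]
opening: 0.0003
finger_force: 0.0
t 4.5 block xyz mm [-0.8 61.3 40.8] rot [-3.1413e+00  3.0000e-04  9.9770e-01] F [-0.03  0.4  -0.41] open 0.0003
tool cm to start+12cm [ 4.26  0.08 -7.93]
```

View pics/s3.png

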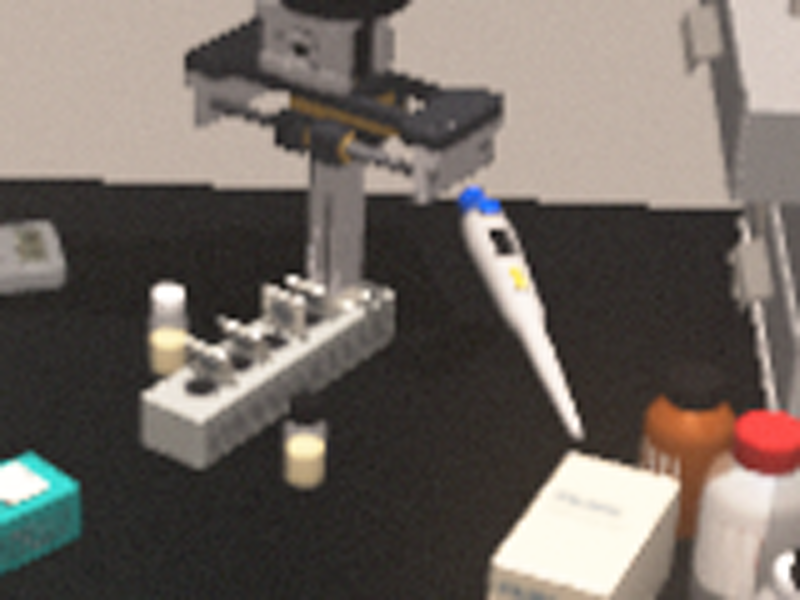

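Lid 1 lies flat under the fingertips near (340,290), and the other four still stand. I'll repeat the pattern at the 32 mm pitch for lids 2 and 3.

```bash
python3 -m inch '[{"fingers":0,"dx":0,"dy":0,"dz":-0.7,"yaw":0},{"fingers":0,"dx":-0.4,"dy":0,"dz":-0.7,"yaw":0},{"fingers":0,"dx":-0.8,"dy":0,"dz":-0.7,"yaw":0},{"fingers":0,"dx":-1.2,"dy":0,"dz":-0.7,"yaw":0},{"fingers":0,"dx":-1.6,"dy":0,"dz":-0.7,"yaw":0},{"fingers":0,"dx":-2.0,"dy":0,"dz":-0.6,"yaw":0},{"fingers":0,"dx":-2.4,"dy":0,"dz":-0.4,"yaw":0},{"fingers":0,"dx":-2.8,"dy":0,"dz":-0.2,"yaw":0},{"fingers":0,"dx":-3.2,"dy":0,"dz":0,"yaw":0},{"fingers":0,"dx":-3.2,"dy":0,"dz":0,"yaw":0},{"fingers":0,"dx":-3.2,"dy":0,"dz":-0.7,"yaw":0},{"fingers":0,"dx":-3.6,"dy":0,"dz":-0.7,"yaw":0},{"fingers":0,"dx":-4.0,"dy":0,"dz":-0.7,"yaw":0},{"fingers":0,"dx":-4.4,"dy":0,"dz":-0.7,"yaw":0},{"fingers":0,"dx":-4.8,"dy":0,"dz":-0.7,"yaw":0},{"fingers":0,"dx":-5.2,"dy":0,"dz":-0.6,"yaw":0},{"fingers":0,"dx":-5.6,"dy":0,"dz":-0.4,"yaw":0},{"fingers":0,"dx":-6.0,"dy":0,"dz":-0.2,"yaw":0},{"fingers":0,"dx":-6.4,"dy":0,"dz":0,"yaw":0},{"fingers":0,"dx":-6.4,"dy":0,"dz":0,"yaw":0}]'
python3 - <<'E'
from pose import *
rep()
im,d=arm.snapshot("scene"); cv2.imwrite("pics/s4.png",cv2.resize(im[130:220,230:350],(800,600),interpolation=cv2.INTER_CUBIC))
E
```

```text
time_s: 6.55
tool_pos: [0.5536, 0.2312, 0.0403]
eef_rot: [-3.141, 0.001, 0.997]
contact_force: [-0.2, 0.0, -1.0]
opening: 0.0008
finger_force: 0.0
t 6.55 block xyz mm [-1.1 -3.3 40.3] rot [-3.1407e+00  1.1000e-03  9.9750e-01] F [-0.25  0.01 -0.97] open 0.0008
tool cm to start+12cm [10.72  0.1  -7.98]
```

View pics/s4.png

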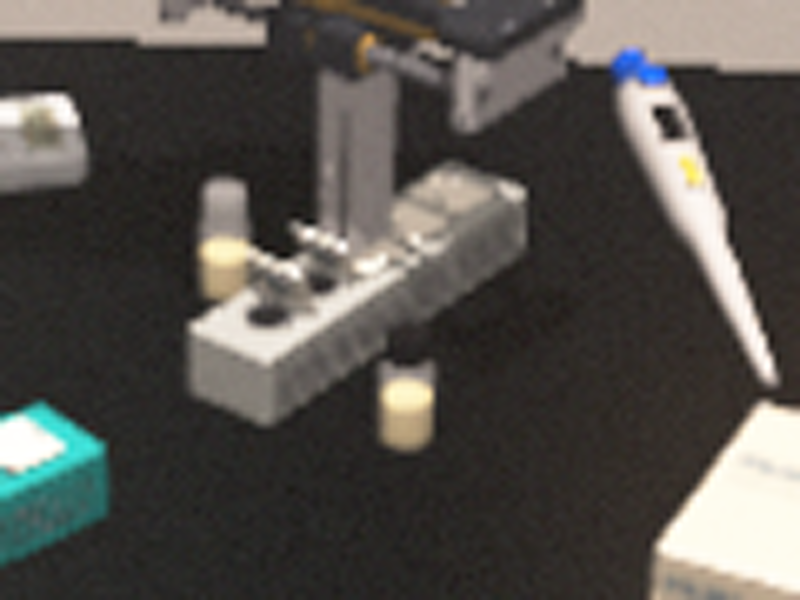

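Lids 1 to 3 are flat (near (440,205)), lids 4 and 5 still stand (near (320,245) and (275,285)), and the vials are undisturbed. Next come the last two lids.

```bash
python3 -m inch '[{"fingers":0,"dx":0,"dy":-0.1,"dz":-0.7,"yaw":0},{"fingers":0,"dx":-0.4,"dy":-0.1,"dz":-0.7,"yaw":0},{"fingers":0,"dx":-0.8,"dy":-0.1,"dz":-0.7,"yaw":0},{"fingers":0,"dx":-1.2,"dy":-0.1,"dz":-0.7,"yaw":0},{"fingers":0,"dx":-1.6,"dy":-0.1,"dz":-0.7,"yaw":0},{"fingers":0,"dx":-2.0,"dy":-0.1,"dz":-0.6,"yaw":0},{"fingers":0,"dx":-2.4,"dy":-0.1,"dz":-0.4,"yaw":0},{"fingers":0,"dx":-2.8,"dy":-0.1,"dz":-0.2,"yaw":0},{"fingers":0,"dx":-3.2,"dy":-0.1,"dz":0,"yaw":0},{"fingers":0,"dx":-3.2,"dy":-0.1,"dz":0,"yaw":0},{"fingers":0,"dx":-3.2,"dy":-0.1,"dz":-0.7,"yaw":0},{"fingers":0,"dx":-3.6,"dy":-0.1,"dz":-0.7,"yaw":0},{"fingers":0,"dx":-4.0,"dy":-0.1,"dz":-0.7,"yaw":0},{"fingers":0,"dx":-4.4,"dy":-0.1,"dz":-0.7,"yaw":0},{"fingers":0,"dx":-4.8,"dy":-0.1,"dz":-0.7,"yaw":0},{"fingers":0,"dx":-5.2,"dy":-0.1,"dz":-0.6,"yaw":0},{"fingers":0,"dx":-5.6,"dy":-0.1,"dz":-0.4,"yaw":0},{"fingers":0,"dx":-6.0,"dy":-0.1,"dz":-0.2,"yaw":0},{"fingers":0,"dx":-6.4,"dy":-0.1,"dz":0,"yaw":0},{"fingers":0,"dx":-6.4,"dy":-0.1,"dz":0,"yaw":0}]'
python3 -m inch '[{"fingers":0,"dx":0,"dy":0,"dz":0,"yaw":0},{"fingers":0,"dx":0,"dy":0,"dz":-2,"yaw":0},{"fingers":0,"dx":0,"dy":0,"dz":-6,"yaw":0},{"fingers":0,"dx":0,"dy":0,"dz":-10,"yaw":0},{"fingers":0,"dx":0,"dy":0,"dz":-14,"yaw":0},{"fingers":0,"dx":0,"dy":0,"dz":-15,"yaw":0},{"fingers":0,"dx":0,"dy":0,"dz":-15,"yaw":0}]'
python3 - <<'E'
from pose import *
rep()
c=cam("scene"); im,d=arm.snapshot("scene"); cv2.imwrite("pics/s5.png",cv2.resize(im[130:280,200:400],(800,600),interpolation=cv2.INTER_CUBIC))
P=cloud(d,c); w=P-[.5564,.2334,0]; x=w@[.8405,-.5417,0];y=w@[.5417,.8405,0]
for h in(77,45,13,-19,-51):
    m=(abs(x)<.011)&(y<h/1e3-.004)&(y>h/1e3-.024)&(d>0)&(P[...,2]<.1); print(h,m.sum(),np.percentile(P[m][:,2],[5,50,95]).round(4))
E
```

```text
time_s: 8.6
tool_pos: [0.5181, 0.178, 0.0404]
eef_rot: [-3.141, 0.001, 0.997]
contact_force: [-0.1, 0.6, -0.0]
opening: 0.0007
finger_force: 0.0
time_s: 9.3
tool_pos: [0.52, 0.1787, 0.1928]
eef_rot: [3.139, -0.003, 0.998]
contact_force: [-0.8, -1.0, -0.2]
opening: 0.0003
finger_force: 0.0
t 9.3 block xyz mm [ -1.  -65.7 192.8] rot [ 3.1385e+00 -2.6000e-03  9.9800e-01] F [-0.75 -1.03 -0.2 ] open 0.0003
tool cm to start+12cm [16.95  0.07  7.32]
77 32 [0.0377 0.0415 0.0441]
45 34 [0.037  0.0405 0.0435]
13 34 [0.0374 0.0416 0.0439]
-19 36 [0.037  0.0408 0.0431]
-51 36 [0.038  0.0409 0.0428]
```

View pics/s5.png

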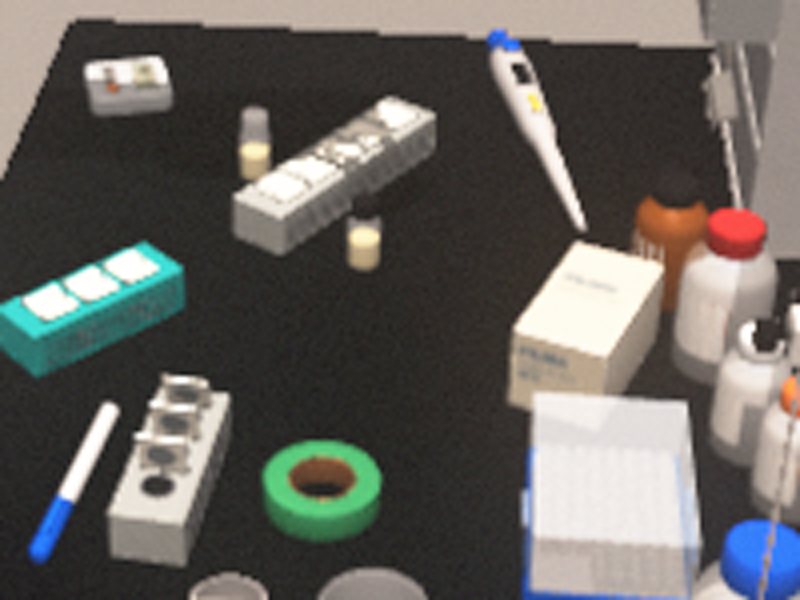

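All five lids lie flat (row from (400,110) to (285,185)). The three flaps of the short block are still open near (175,420), and nothing else has moved.

```bash
python3 -c "from station import arm; print(arm.hand_in())"
```

```text
the job is handed in; nothing more can be done
None
```

I folded the five lids of the long block shut one after the other, starting with lid 1, and handed the job in. The last picture shows all five lying flat, the short block's three lids still open and the things around it where they were, but the hand-in returned no verdict.

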